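# Try stick ferrules on the gauge pin and sort them

## Robot

A 6-joint arm with a two-finger parallel gripper is mounted at the origin on the work surface. World frame = base frame: x ahead of the robot, y to its left, z up, the work surface at z = 0. Lengths are in m, angles in rad, forces in N, time in s.
With the tool pointing down it reaches from about 0.225 to 0.725 m from the base axis. Payload 3.1 kg.
Tool frame: the origin (TCP) lies midway between the tips of the shut fingers; the grasp point (between the pads) lies 19 mm behind it; z points along the fingers, y is the line along which they close (so a half turn about z gives the same grasp; the last joint's range is limited). The gripper opens to 85 mm and grips with 20 to 120 N. Pads are 22 mm wide; open, the fingers measure 114 mm over their backs; the gripper's body (76 mm by 85 mm) begins 54 mm behind the grasp point. The pads swing forward as they close: fully open they stand 13 mm farther back than shut.
Start: joints at [-1.368, 0.048, 0.099, 1.622, 0, 1.443], TCP at [0.171, -0.497, 0.231] pointing down, gripper open.
Joint ranges: [-2.91, 2.91], [-0.99, 1.94], [-1.21, 1.42], [-2.12, 2.29], [-1.49, 1.47], [-3.14, 3.14]. Speed limits (rad/s): [2.79, 2.79, 3.14, 3.14, 3.14, 3.14].

## Interface

Orientations are given as a rotation vector (axis times angle).
In Python, from workcell import manip gives the robot as it stands.
- The arm moves only by the shell command python3 -m crank 'ROWS'. ROWS is JSON, a list of rows, each a list of 7 numbers: the shift along the tool's x, y, z each as a share of 0.05 m, from -1 to 1, then the turn, a rotation vector about the tool's x, y, z each as a share of 2 rad, from -1 to 1, then the closure in counts, from 0 (fully open) to 255 (shut). In form: [[dx, dy, dz, ax, ay, az, fingers], ...]. A call has 1 to 20 rows; each row shifts and turns the commanded pose from where the row before left it, along the tool's axes as they then stand; what a row does not reach is not made up. A row lasts 1/12 s, in which the tool goes at most 41.7 mm and 7.16 degrees, less where a joint would pass 70% of its speed; a pose out of reach is approached as far as the arm can. A call with a number of a shift or a turn outside -1 to 1 is refused whole. A call with a gripper value outside its range is refused whole. The fingers move at their own pace and stop on an object; the grip force is fixed at half the most. Time passes only in rows, so rows that do not move let the fingers close. It gives the time, the measured TCP pose, the force, the opening and the grip force at its end, in the units of the state.
- manip.sense(): the state, without advancing time (a new reading comes with each control period).
- manip.grab_frame(name): name is "scene" or "top" or "wrist"; returns a dict with "pixels" (400x640x3 uint8, red, green, blue), "K" (3x3 intrinsics, pixels), "R" (3x3) and "t" (3): a world point X has camera coordinates R X + t; the wrist camera has in their place "T_tool_cam" (4x4, takes a point from camera to tool coordinates, whose origin is the TCP and whose axes are the flange's). Camera axes: x right, y down, z forward; pixel columns grow to the right and rows downward; lengths in m; the calibration is good to about 2 mm. The wrist camera is an equidistant fisheye: a pixel r from the principal point sees the ray r / f radians off the axis. A picture is of the moment at which its call begins: read the wrist's pose just before it. There is no depth.
- manip.finish_job(): hands the job in; it is judged then, once.
The state is a dict: "time_s": time; "joints": joint angles; "dq": joint speeds; "tau": joint torques, N m; "tcp_pos": TCP position; "ee_rot": TCP orientation; "contact_force": force on the tool from outside, world axes, zero at the start; "wrist_torque": the same for the moment, N m; "opening": finger opening in m; "grasp_force": force on a finger pad.
Only numpy, scipy, OpenCV 4.12 (cv2) and the standard library are available. Lean on these libraries where they do the work, as an engineer would, in place of code of your own. Each camera call takes 0.05 s, during which the arm holds its last target. There are 200 camera calls.

## Task

Try each of the two brass ferrules on the steel gauge pin in the vice: slide it mouth down onto the pin as far as it goes. If it goes fully down to the shoulder, stand it mouth down in the blue tray; if it stops short, stand it mouth down in the red tray. Do one ferrule at a time, putting it away before you touch the other, and leave everything else on the bench where it is.

Things in the scene. Friction and masses are not known exactly. Their poses are not given: they have to be found in the camera images.
- ferrule_a: brass walking-stick ferrule: a round cup 30 mm across, 44 mm tall, closed at the top, open mouth (25 mm bore) below; stands mouth down on the board. Origin at the centre of its mouth, z up through the closed end. Seen from outside it does not tell whether it is bored to full depth (39 mm: goes down over the pin until its mouth sits on the shoulder) or too shallow (18 mm: stops on the pin with its mouth 18 mm above the shoulder). About 100 g
- ferrule_b: brass walking-stick ferrule: a round cup 30 mm across, 44 mm tall, closed at the top, open mouth (25 mm bore) below; stands mouth down on the board. Origin at the centre of its mouth, z up through the closed end. Seen from outside it does not tell whether it is bored to full depth (39 mm: goes down over the pin until its mouth sits on the shoulder) or too shallow (18 mm: stops on the pin with its mouth 18 mm above the shoulder). About 100 g
- vice: green drill-press vice, fixed to the bench, base 150 mm (its x) by 112 mm, jaws 50 mm high and 74 mm wide, screw handle reaching 96 mm towards its -x; it holds the gauge pin upright between its jaws. Origin on the bench under the pin's axis, z up
- pin_shoulder (a point): centre of the shoulder of the gauge, at the foot of the pin, 62 mm above the bench, z up. The shoulder is a dark steel collar 36 mm across whose top is at this point; the pin above it is 22 mm across and 36 mm tall, its top 8 mm tapering to 12 mm across; it is fixed
- pin_tip (a point): top of the gauge pin, on its axis, 36 mm above the shoulder
- blue_tray: blue plastic tray for good (full depth) ferrules, fixed, 150 mm (its x) by 130 mm (its y) outside, walls 4 mm thick and 22 mm high, floor 4 mm thick. Origin under its centre, z up
- red_tray: red plastic tray for rejected (too shallow) ferrules, fixed, 150 mm (its x) by 130 mm (its y) outside, walls 4 mm thick and 22 mm high, floor 4 mm thick. Origin under its centre, z up
- board: plywood board 150 x 150 x 12 mm, fixed, on which the ferrules and the rubber tip stand 68 mm or more apart (centres). Origin under its centre
- rubber_tip: black rubber stick tip, flared foot 42 mm across, 36 mm tall, standing on the board beside the ferrules (not one of them); origin under its centre
- hammer: wooden-handled hammer lying on the bench
- rasp: rasp with a wooden handle lying on the bench
- sanding_block: cork sanding block, 100 x 60 x 30 mm, at the far side of the bench
- glue: yellow glue bottle, 52 mm across, 130 mm tall
- handle_blank: dark wooden stick-handle blank, 125 mm long, lying on the bench

How it is judged:
By the outcome, as a careful person would: the job done as asked, in the order asked, and still so for the second after the job is handed in, with the robot touching nothing.
It also fails if it takes over 72 s, if anything falls off the work surface, if the arm or the gripper's body presses on something with over 40 N, if the wrist force passes 120 N, or if a joint passes its speed limit or range.

## Working session

There is one attempt and no reset: what is moved stays moved. The work goes in short steps, Python scripts to look and compute and a shell command to move; the robot and the scene stay as the last step left them, time stands still between calls to the robot, and variables do not carry over. Pictures are saved under pics/ and viewed, at most 10 in all, crops included, and the job is handed in when it is done.

```bash
mkdir -p pics; ls
python3 - <<'E'
from workcell import manip
import cv2,numpy as np
s=manip.sense();print(s)
for n in("scene","top"):
    f=manip.grab_frame(n);cv2.imwrite(f"pics/{n}0.png",f["pixels"][:,:,::-1]);np.savez(f"pics/{n}0.npz",**f)
    print(n,f["K"],f["R"],f["t"])
E
```

```text
pics
{'time_s': 0.0, 'joints': array([-1.36781561e+00,  4.87368129e-02,  9.75947817e-02,  1.62199866e+00,
       -3.26712575e-06,  1.44299890e+00]), 'dq': array([ 3.03042563e-05,  3.18105507e-04,  4.92631739e-04,  2.30327088e-04,
       -6.85475949e-05,  6.19894559e-04]), 'tau': array([ 1.73551070e-04, -3.38778770e+01,  3.20016718e+01,  2.04109069e-02,
       -4.24610175e-05, -4.51275284e-06]), 'tcp_pos': array([ 0.17037333, -0.49594094,  0.23012288]), 'ee_rot': array([-3.09641303e+00, -5.16833912e-01,  1.43420836e-04]), 'contact_force': array([-1.00032225, -0.09297091,  0.0816084 ]), 'wrist_torque': array([-0.0083528 ,  0.04742408,  0.03961739]), 'grasp_force': 0.0, 'opening': 0.08553536938261355}
scene [[376.42398955   0.         317.78384542]
 [  0.         376.42398955 197.12014394]
 [  0.           0.           1.        ]] [[-0.52638027  0.85021731 -0.00737149]
 [ 0.70488557  0.43152262 -0.56296054]
 [-0.47545783 -0.30152737 -0.8264509 ]] [ 0.28739384 -0.36243205  1.23810205]
top [[396.78648515   0.         321.65840841]
 [  0.         396.78648515 192.42724242]
 [  0.           0.           1.        ]] [[ 0.17377234 -0.98477226  0.00517442]
 [-0.96404404 -0.17118268 -0.20326234]
 [ 0.20105289  0.03033301 -0.97911064]] [-0.07327975  0.56208282  1.06215283]
```

View pics/scene0.png

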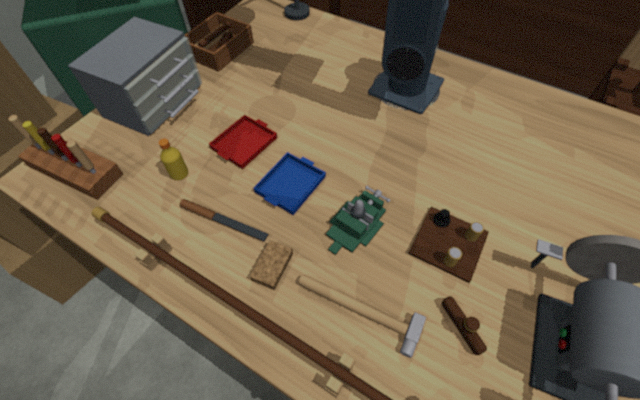

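View pics/top0.png

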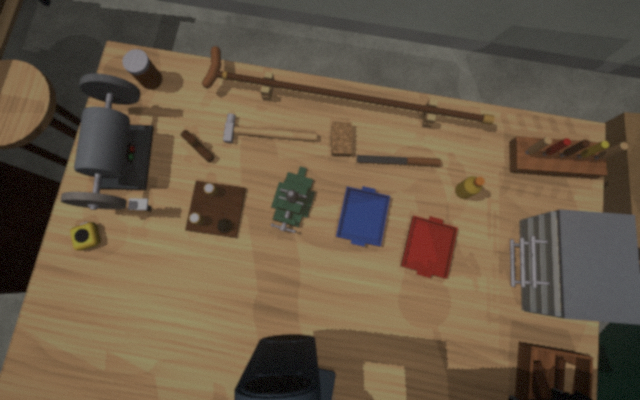

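The scene view shows the ferrules at about (474,232) and (454,257), with the pin at about (358,208). In the top view the ferrules are at (210,188) and (195,218), the pin is near (290,195), and the trays are at (363,216) blue and (430,247) red. Next I'll enlarge both views for precise pixels.

```bash
cat > h.py <<'E'
import numpy as np,cv2
from scipy.spatial.transform import Rotation as Ro
def ray(f,uv):
    d=np.linalg.inv(f["K"])@np.array([*uv,1.]);R=f["R"];return -R.T@f["t"],R.T@d
def onz(f,uv,z):
    c,d=ray(f,uv);return c+d*(z-c[2])/d[2]
E
python3 - <<'E'
from h import *
T=np.load("pics/top0.npz");S=np.load("pics/scene0.npz")
def crop(f,u,v,w,h):
    g=cv2.resize(f["pixels"][v:v+h,u:u+w],None,fx=6,fy=6,interpolation=cv2.INTER_CUBIC)
    for k in range(0,w,10): cv2.putText(g,str(u+k),(k*6,10),0,.35,(255,255,255));cv2.line(g,(k*6,12),(k*6,20),(255,255,255))
    for k in range(0,h,10): cv2.putText(g,str(v+k),(0,k*6+4),0,.35,(255,255,255))
    return g
im=np.vstack([crop(T,185,165,130,48),crop(T,185,190,130,1)*0,crop(S,345,0,130,1)*0])
im=np.vstack([crop(T,185,165,130,50)[:, :800],crop(S,350,187,130,50)])
im=np.clip(im.astype(float)*1.5,0,255).astype(np.uint8)
cv2.imwrite("pics/c1.png",im[:,:,::-1]);print(im.shape)
for n,f in(("top",T),("scene",S)):
    p=cv2.cvtColor(f["pixels"],cv2.COLOR_RGB2HSV)
    for c,lo,hi in(("blue",(105,150,40),(125,255,255)),("red",(0,180,50),(6,255,255)),("red2",(170,180,50),(180,255,255))):
        m=cv2.inRange(p,lo,hi);k=max(cv2.findContours(m,0,2)[0],key=cv2.contourArea,default=None)
        if k is not None:
            (u,v),_,_=r=cv2.minAreaRect(k);print(n,c,cv2.contourArea(k),np.round((u,v)),onz(f,(u,v),.012).round(3))
            print([onz(f,q,.022)[:2].round(3).tolist() for q in cv2.boxPoints(r)])
for uv,z in(((210,188),.056),((195,218),.056),((224,222),.048),((290,195),.098)): print(onz(T,uv,z).round(3))
for uv,z in(((475,228),.056),((454,251),.056),((440,213),.048),((358,204),.098)): print(onz(S,uv,z).round(3))
E
```

```text
(600, 780, 3)
top blue 0.0 [371. 232.] [ 0.486 -0.133  0.012]
[[0.485, -0.132], [0.485, -0.132], [0.485, -0.132], [0.485, -0.132]]
top red 1696.5 [429. 249.] [ 0.467 -0.304  0.012]
[[0.396, -0.231], [0.547, -0.248], [0.537, -0.374], [0.388, -0.354]]
scene blue 2274.5 [289. 182.] [ 0.527 -0.101  0.012]
[[0.603, -0.163], [0.423, -0.168], [0.461, -0.027], [0.629, -0.034]]
scene red 1804.5 [243. 140.] [ 0.473 -0.301  0.012]
[[0.543, -0.368], [0.355, -0.361], [0.414, -0.218], [0.588, -0.235]]
scene red2 2.5 [563. 342.] [0.573 0.608 0.012]
[[0.579, 0.599], [0.575, 0.601], [0.578, 0.608], [0.583, 0.606]]
[0.524 0.339 0.056]
[0.433 0.361 0.056]
[0.437 0.281 0.048]
[0.536 0.108 0.098]
[0.438 0.363 0.056]
[0.52  0.343 0.056]
[0.436 0.279 0.048]
[0.547 0.11  0.098]
```

View pics/c1.png

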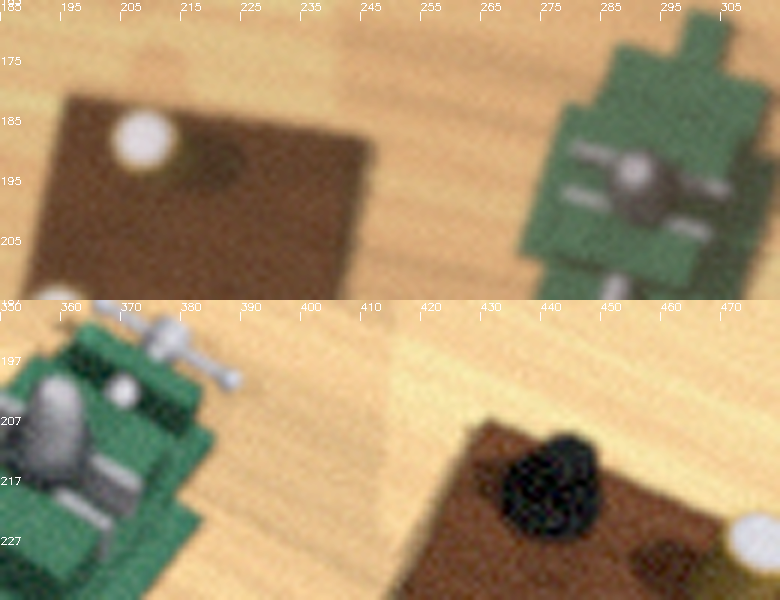

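Pin tip at about (0.541,0.107), ferrule tops at about (0.522,0.341) and (0.435,0.362), and the rubber tip at (0.437,0.28). The two views agree to within about 1 cm. Next I'll turn the wrist half a turn to stay clear of its range limit, and preset the fingers part open.

```bash
cat >> h.py <<'E'
from workcell import manip
def plan(*pts):
    s=manip.sense();p=s["tcp_pos"];R=Ro.from_rotvec(s["ee_rot"]).as_matrix()
    print("t",round(s["time_s"],2),"tcp",p.round(4),"yaw",round(np.degrees(np.arctan2(R[1,0],R[0,0])),1),"tiltz",R[:,2].round(3),"j",s["joints"].round(2),"F",s["contact_force"].round(1),"open",round(s["opening"],4),"gf",round(s["grasp_force"],1))
    for q in pts:
        d=R.T@(np.array(q)-p);n=int(np.ceil(np.linalg.norm(d)/.040));print("to",np.round(q,4),"total shares",(d/.05).round(3),"rows",n,"each",(d/.05/n).round(3));p=np.array(q)
E
python3 -m crank '[[0,0,0,0,0,-0.062,110],[0,0,0,0,0,-0.062,110],[0,0,0,0,0,-0.062,110],[0,0,0,0,0,-0.062,110],[0,0,0,0,0,-0.062,110],[0,0,0,0,0,-0.062,110],[0,0,0,0,0,-0.062,110],[0,0,0,0,0,-0.062,110],[0,0,0,0,0,-0.062,110],[0,0,0,0,0,-0.062,110],[0,0,0,0,0,-0.062,110],[0,0,0,0,0,-0.062,110],[0,0,0,0,0,-0.062,110],[0,0,0,0,0,-0.062,110],[0,0,0,0,0,-0.062,110],[0,0,0,0,0,-0.062,110],[0,0,0,0,0,-0.062,110],[0,0,0,0,0,-0.062,110],[0,0,0,0,0,-0.062,110],[0,0,0,0,0,-0.062,110]]' && python3 -m crank '[[0,0,0,0,0,-0.062,110],[0,0,0,0,0,-0.062,110],[0,0,0,0,0,-0.062,110],[0,0,0,0,0,-0.062,110],[0,0,0,0,0,-0.062,110],[0,0,0,0,0,0,110]]'; python3 -c "
from h import *
plan((.37,-.05,.23),(.53,.11,.23),(.51,.33,.2))"
```

```text
time_s: 1.77
tcp_pos: [0.1704, -0.4962, 0.2306]
ee_rot: [-0.508, -3.1, -0.002]
contact_force: [0.1, -0.4, 0.3]
opening: 0.0486
grasp_force: 0.0
time_s: 2.27
tcp_pos: [0.1705, -0.4962, 0.2306]
ee_rot: [0.456, -3.108, -0.002]
contact_force: [-0.4, 0.6, 1.0]
opening: 0.0485
grasp_force: 0.0
t 2.27 tcp [ 0.1705 -0.4962  0.2306] yaw -163.3 tiltz [-0.     0.001 -1.   ] j [-1.37  0.05  0.1   1.62  0.   -1.66] F [-0.4  0.6  1. ] open 0.0485 gf 0.0
to [ 0.37 -0.05  0.23] total shares [-6.385  7.402  0.023] rows 13 each [-0.491  0.569  0.002]
to [0.53 0.11 0.23] total shares [-3.984e+00  2.146e+00  3.000e-03] rows 6 each [-0.664  0.358  0.001]
to [0.51 0.33 0.2 ] total shares [-0.88   4.329  0.606] rows 6 each [-0.147  0.721  0.101]
```

```bash
python3 -m crank '[[-0.49,0.57,0,0,0,0,110],[-0.49,0.57,0,0,0,0,110],[-0.49,0.57,0,0,0,0,110],[-0.49,0.57,0,0,0,0,110],[-0.49,0.57,0,0,0,0,110],[-0.49,0.57,0,0,0,0,110],[-0.49,0.57,0,0,0,0,110],[-0.49,0.57,0,0,0,0,110],[-0.49,0.57,0,0,0,0,110],[-0.49,0.57,0,0,0,0,110],[-0.49,0.57,0,0,0,0,110],[-0.49,0.57,0,0,0,0,110],[-0.49,0.57,0,0,0,0,110]]' && python3 -m crank '[[-0.66,0.36,0,0,0,0,110],[-0.66,0.36,0,0,0,0,110],[-0.66,0.36,0,0,0,0,110],[-0.66,0.36,0,0,0,0,110],[-0.66,0.36,0,0,0,0,110],[-0.66,0.36,0,0,0,0,110],[0,0,0,0,0,0,110],[0,0,0,0,0,0,110]]'
python3 - <<'E'
from h import *
s=manip.sense();f=manip.grab_frame("wrist");cv2.imwrite("pics/w1.png",f["pixels"][:,:,::-1])
np.savez("pics/w1.npz",p=s["tcp_pos"],r=s["ee_rot"],**f);print(f["K"],f["T_tool_cam"])
plan((.51,.33,.2))
E
```

```text
time_s: 3.35
tcp_pos: [0.3703, -0.0487, 0.2312]
ee_rot: [-0.447, 3.109, -0.001]
contact_force: [1.3, -0.3, 0.8]
opening: 0.0485
grasp_force: 0.0
time_s: 4.02
tcp_pos: [0.5292, 0.1106, 0.2291]
ee_rot: [0.452, -3.105, -0.0]
contact_force: [-0.6, -0.6, 0.3]
opening: 0.0488
grasp_force: 0.0
[[309.70691629   0.         322.31035662]
 [  0.         309.70691629 198.90632774]
 [  0.           0.           1.        ]] [[-3.85513747e-04 -9.50002227e-01 -3.12242887e-01  8.02734291e-02]
 [ 9.99999253e-01 -4.02629955e-06 -1.22240884e-03 -1.15934116e-03]
 [ 1.16003394e-03 -3.12243125e-01  9.50001518e-01 -1.42641745e-01]
 [ 0.00000000e+00  0.00000000e+00  0.00000000e+00  1.00000000e+00]]
t 4.07 tcp [0.5286 0.1097 0.2301] yaw -163.5 tiltz [-0.003 -0.001 -1.   ] j [ 0.08  0.09  0.14  1.62 -0.   -0.21] F [-0.8 -0.2  0.1] open 0.0484 gf 0.0
to [0.51 0.33 0.2 ] total shares [-0.897  4.33   0.6  ] rows 6 each [-0.15   0.722  0.1  ]
```

View pics/w1.png

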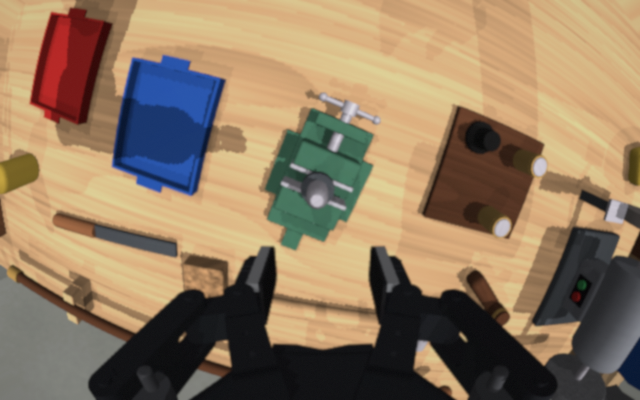

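The wrist view shows the pin tip near (317,200), the ferrule tops near (502,227) and (540,166), the rubber tip at (483,135), the blue tray around (168,125) and the red around (70,66). I'll cast these pixels to their planes.

```bash
cat >> h.py <<'E'
def wray(f,uv):
    K=f["K"];x=(uv[0]-K[0,2])/K[0,0];y=(uv[1]-K[1,2])/K[1,1];r=np.hypot(x,y)+1e-12
    d=np.array([x/r*np.sin(r),y/r*np.sin(r),np.cos(r)]);T=f["T_tool_cam"];R=Ro.from_rotvec(f["r"]).as_matrix()
    return f["p"]+R@T[:3,3],R@T[:3,:3]@d
def wonz(f,uv,z):
    c,d=wray(f,uv);return c+d*(z-c[2])/d[2]
def shot(name):
    s=manip.sense();f=dict(manip.grab_frame("wrist"),p=s["tcp_pos"],r=s["ee_rot"])
    cv2.imwrite(f"pics/{name}.png",f["pixels"][:,:,::-1]);np.savez(f"pics/{name}.npz",**f);return f
def blob(f,uv,lo,hi,rad=30):   # hsv blob near uv
    m=cv2.inRange(cv2.cvtColor(f["pixels"],cv2.COLOR_RGB2HSV),lo,hi);w=np.zeros_like(m);cv2.circle(w,tuple(int(a) for a in uv),rad,255,-1)
    k=max(cv2.findContours(m&w,0,2)[0],key=cv2.contourArea,default=None)
    return None if k is None else (np.array(cv2.minEnclosingCircle(k)[0]),cv2.contourArea(k),k)
E
python3 - <<'E'
from h import *
f=dict(np.load("pics/w1.npz"));p=cv2.cvtColor(f["pixels"],cv2.COLOR_RGB2HSV)
for uv in((502,227),(540,166),(317,200),(310,182)): print(uv,f["pixels"][uv[1],uv[0]],p[uv[1],uv[0]])
for uv,z in(((502,227),.056),((540,166),.056),((483,135),.048),((317,200),.098)): print(uv,wonz(f,uv,z).round(4))
for c,lo,hi,uv in(("blue",(105,130,30),(125,255,255),(168,125)),("red",(0,150,40),(8,255,255),(70,66))):
    k=blob(f,uv,lo,hi,90)[2]; h=cv2.convexHull(k)[:,0]
    w=np.array([wonz(f,q,.022)[:2] for q in h],np.float32);r=cv2.minAreaRect(w);print(c,np.array(r[0]).round(3),np.array(r[1]).round(3),round(r[2]))
E
```

```text
(502, 227) [198 193 202] [137  11 202]
(540, 166) [206 201 211] [135  12 211]
(317, 200) [199 194 204] [135  13 204]
(310, 182) [63 62 67] [126  19  67]
(502, 227) [0.5226 0.3428 0.056 ]
(540, 166) [0.4327 0.3636 0.056 ]
(483, 135) [0.4278 0.2708 0.048 ]
(317, 200) [0.5408 0.1074 0.098 ]
blue [ 0.527 -0.1  ] [0.133 0.168] 87
red [ 0.474 -0.295] [0.146 0.171] 84
```

Pin (0.541,0.107), ferrules at (0.5225,0.342) and (0.433,0.363), blue tray centre (0.527,-0.10), red (0.473,-0.30). All views agree within about 5 mm. Now to the first ferrule.

```bash
python3 -c "
from h import *
plan((.5225,.342,.14))"
```

```text
t 4.07 tcp [0.5286 0.1097 0.2301] yaw -163.5 tiltz [-0.003 -0.001 -1.   ] j [ 0.08  0.09  0.14  1.62 -0.   -0.21] F [-0.8 -0.2  0.1] open 0.0484 gf 0.0
to [0.5225 0.342  0.14  ] total shares [-1.209  4.489  1.799] rows 7 each [-0.173  0.641  0.257]
```

```bash
python3 -m crank '[[-0.173,0.641,0.257,0,0,0,110],[-0.173,0.641,0.257,0,0,0,110],[-0.173,0.641,0.257,0,0,0,110],[-0.173,0.641,0.257,0,0,0,110],[-0.173,0.641,0.257,0,0,0,110],[-0.173,0.641,0.257,0,0,0,110],[-0.173,0.641,0.257,0,0,0,110],[0,0,0,0,0,0,110],[0,0,0,0,0,0,110]]'
python3 - <<'E'
from h import *
f=shot("w2");T=f["T_tool_cam"]
# predicted pixel of the ferrule top, then blob
R=Ro.from_rotvec(f["r"]).as_matrix();q=T[:3,:3].T@(R.T@(np.array([.5225,.342,.056])-f["p"])-T[:3,3])
a=np.arctan2(np.hypot(q[0],q[1]),q[2]);uv=f["K"][:2,2]+f["K"][0,0]*a*q[:2]/np.hypot(q[0],q[1]);print("pred",uv)
b=blob(f,uv,(0,0,150),(180,45,255),40);print(b[0],b[1],wonz(f,b[0],.056).round(4))
t=np.array([wonz(f,x,.056)[:2] for x in b[2][:,0]],np.float32);print(cv2.minEnclosingCircle(t))
x=wonz(f,b[0],.056);plan((*cv2.minEnclosingCircle(t)[0],.022))
E
```

```text
time_s: 4.82
tcp_pos: [0.5217, 0.3414, 0.1406]
ee_rot: [0.453, -3.107, 0.002]
contact_force: [0.6, 0.0, 0.2]
opening: 0.0486
grasp_force: 0.0
pred [324.75868997 207.09582497]
[325.77584839 208.        ] 639.0 [0.523 0.343 0.056]
((0.5233514904975891, 0.3430560529232025), 0.01203830074518919)
t 4.87 tcp [0.5226 0.3406 0.1417] yaw -163.5 tiltz [-0.    -0.001 -1.   ] j [ 0.47  0.31  0.21  1.48 -0.    0.18] F [-0.1 -1.   0.4] open 0.0486 gf 0.0
to [0.5234 0.3431 0.022 ] total shares [-0.03   0.045  2.395] rows 3 each [-0.01   0.015  0.798]
```

View pics/w2.png

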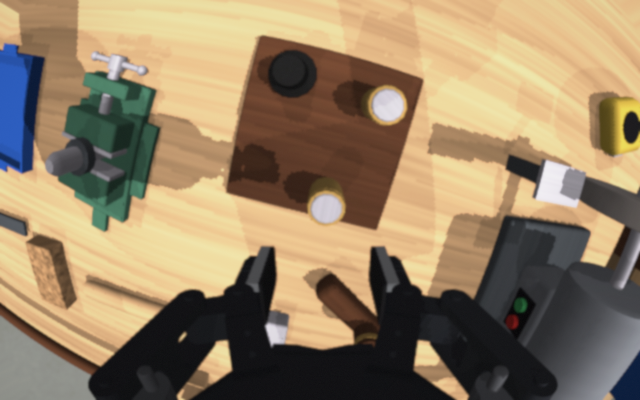

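The ferrule top is at (326,208), predicted at (325,207), with the fingers straddling it and nothing in the way. I'll go down and grip.

```bash
python3 -m crank '[[-0.03,0.045,0.6,0,0,0,110],[0,0,0.6,0,0,0,110],[0,0,0.6,0,0,0,110],[0,0,0.4,0,0,0,110],[0,0,0.18,0,0,0,110],[0,0,0,0,0,0,110],[0,0,0,0,0,0,255],[0,0,0,0,0,0,255],[0,0,0,0,0,0,255],[0,0,0,0,0,0,255],[0,0,0,0,0,0,255],[0,0,0,0,0,0,255],[0,0,0,0,0,0,255],[0,0,0,0,0,0,255]]'; python3 -c "
from h import *
plan((.5234,.343,.16))"
```

```text
time_s: 6.03
tcp_pos: [0.5258, 0.3448, 0.0251]
ee_rot: [-0.452, 3.104, 0.001]
contact_force: [0.4, -0.1, 6.1]
opening: 0.0287
grasp_force: 59.8
t 6.03 tcp [0.5258 0.3448 0.0251] yaw -163.4 tiltz [ 0.004  0.001 -1.   ] j [ 0.47  0.36  0.05  1.25 -0.    0.19] F [ 0.4 -0.1  6.1] open 0.0287 gf 59.8
to [0.5234 0.343  0.16  ] total shares [ 0.044 -0.022 -2.698] rows 4 each [ 0.011 -0.005 -0.675]
```

```bash
python3 -m crank '[[0,0,-0.3,0,0,0,255],[0,0,-0.6,0,0,0,255],[0,0,-0.6,0,0,0,255],[0,0,-0.6,0,0,0,255],[0,0,-0.6,0,0,0,255],[0,0,0,0,0,0,255],[0,0,0,0,0,0,255],[0,0,0,0,0,0,255]]'
python3 - <<'E'
from h import *
f=shot("w3")
plan((.541,.1074,.15))
E
```

```text
time_s: 6.7
tcp_pos: [0.5237, 0.3444, 0.1569]
ee_rot: [0.453, -3.108, 0.0]
contact_force: [0.4, 0.3, -1.2]
opening: 0.0289
grasp_force: 59.3
t 6.75 tcp [0.5231 0.344  0.1556] yaw -163.4 tiltz [-0.003 -0.001 -1.   ] j [0.47 0.31 0.25 1.51 0.   0.19] F [-0.4  0.2 -1.1] open 0.0283 gf 59.3
to [0.541  0.1074 0.15  ] total shares [ 1.006 -4.637  0.117] rows 6 each [ 0.168 -0.773  0.02 ]
```

View pics/w3.png

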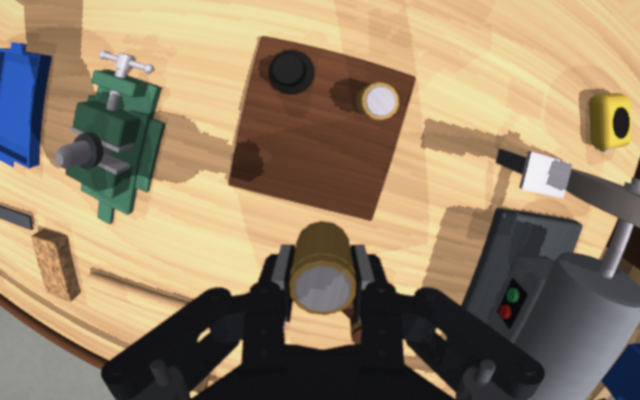

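The ferrule is held upright between the pads, its top at about (323,289). I'll work out its axis offset from the TCP.

Run:
```python
from h import *
f=dict(np.load("pics/w3.npz"));R=Ro.from_rotvec(f["r"]).as_matrix()
for h in(.028,.032):
    b=blob(f,(323,289),(0,0,120),(180,60,255),36)
    t=np.array([wonz(f,x,f["p"][2]+h) for x in b[2][:,0]]);c,r=cv2.minEnclosingCircle(t[:,:2].astype(np.float32))
    print(b[0],b[1],h,c,r,"tool offset",(R.T@(np.array([*c,f["p"][2]+h])-f["p"])).round(4))
```

```text
[323.09841919 292.38977051] 995.5 0.028 (0.5250552296638489, 0.3434019982814789) 0.012004032731056213 tool offset [-0.001  -0.0013 -0.028 ]
[323.09841919 292.38977051] 995.5 0.032 (0.5223394632339478, 0.3425977826118469) 0.011588908731937408 tool offset [ 0.0018 -0.0013 -0.032 ]
```

```bash
python3 -m crank '[[0.168,-0.77,0.02,0,0,0,255],[0.168,-0.77,0.02,0,0,0,255],[0.168,-0.77,0.02,0,0,0,255],[0.168,-0.77,0.02,0,0,0,255],[0.168,-0.77,0.02,0,0,0,255],[0.168,-0.77,0.02,0,0,0,255],[0,0,0,0,0,0,255],[0,0,0,0,0,0,255],[0,0,0,0,0,0,255]]'
python3 - <<'E'
from h import *
f=shot("w4")
for n in range(3): plan((.541,.108,.12))
f=manip.grab_frame("scene");cv2.imwrite("pics/s4.png",cv2.resize(f["pixels"][140:260,290:450],None,fx=5,fy=5)[:,:,::-1])
E
```

```text
time_s: 7.5
tcp_pos: [0.5404, 0.1084, 0.1495]
ee_rot: [0.451, -3.106, -0.002]
contact_force: [0.3, 0.1, 0.0]
opening: 0.0285
grasp_force: 59.5
t 7.55 tcp [0.5406 0.1091 0.1499] yaw -163.4 tiltz [-0.003  0.    -1.   ] j [ 0.08  0.12  0.01  1.47  0.   -0.21] F [-0.7 -0.2 -0.6] open 0.0286 gf 59.5
to [0.541 0.108 0.12 ] total shares [-0.002 -0.025  0.598] rows 1 each [-0.002 -0.025  0.598]
t 7.55 tcp [0.5406 0.1091 0.1499] yaw -163.4 tiltz [-0.003  0.    -1.   ] j [ 0.08  0.12  0.01  1.47  0.   -0.21] F [-0.7 -0.2 -0.6] open 0.0286 gf 59.5
to [0.541 0.108 0.12 ] total shares [-0.002 -0.025  0.598] rows 1 each [-0.002 -0.025  0.598]
t 7.55 tcp [0.5406 0.1091 0.1499] yaw -163.4 tiltz [-0.003  0.    -1.   ] j [ 0.08  0.12  0.01  1.47  0.   -0.21] F [-0.7 -0.2 -0.6] open 0.0286 gf 59.5
to [0.541 0.108 0.12 ] total shares [-0.002 -0.025  0.598] rows 1 each [-0.002 -0.025  0.598]
```

View pics/w4.png

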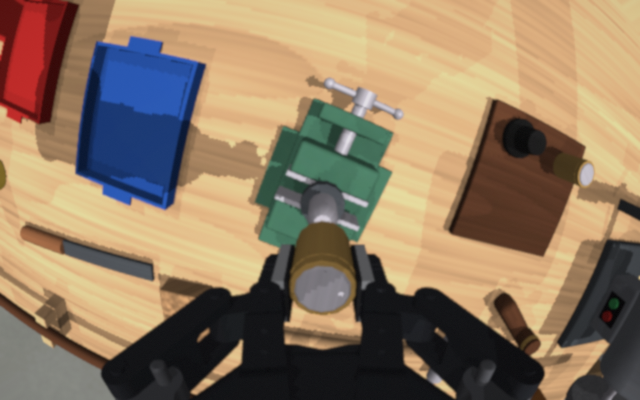

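The wrist view shows the pin at (323,200), directly in line with the held ferrule at (323,285). I'll go down onto the pin.

```bash
python3 -m crank '[[0,0,0.2,0,0,0,255],[0,0,0.2,0,0,0,255],[0,0,0.2,0,0,0,255],[0,0,0.12,0,0,0,255],[0,0,0.12,0,0,0,255],[0,0,0.12,0,0,0,255],[0,0,0,0,0,0,255],[0,0,0,0,0,0,255]]'
```

```text
time_s: 8.27
tcp_pos: [0.5418, 0.1085, 0.1031]
ee_rot: [-0.453, 3.108, 0.0]
contact_force: [1.2, 0.9, -1.0]
opening: 0.0286
grasp_force: 59.5
```

```bash
python3 -m crank '[[0,0,0.08,0,0,0,255],[0,0,0.08,0,0,0,255],[0,0,0,0,0,0,255],[0,0,0,0,0,0,255]]';python3 -m crank '[[0,0,0.04,0,0,0,255],[0,0,0.04,0,0,0,255],[0,0,0,0,0,0,255],[0,0,0,0,0,0,255]]'; python3 -m crank '[[0,0,0.03,0,0,0,255],[0,0,0,0,0,0,255],[0,0,0,0,0,0,255]]'
```

```text
time_s: 8.6
tcp_pos: [0.542, 0.1085, 0.0953]
ee_rot: [-0.452, 3.108, 0.0]
contact_force: [1.6, -0.7, -2.4]
opening: 0.0284
grasp_force: 59.5
time_s: 8.93
tcp_pos: [0.542, 0.1085, 0.0914]
ee_rot: [-0.453, 3.108, -0.0]
contact_force: [2.8, 0.8, -1.9]
opening: 0.0282
grasp_force: 59.5
time_s: 9.18
tcp_pos: [0.542, 0.1085, 0.0901]
ee_rot: [-0.453, 3.108, -0.0]
contact_force: [3.2, 1.2, -0.4]
opening: 0.0286
grasp_force: 59.6
```

```bash
python3 -m crank '[[-0.02,0,0.06,0,0,0,255],[0,0,0,0,0,0,255],[0,0,0,0,0,0,255]]';python3 -m crank '[[0,0,0.06,0,0,0,255],[0,0,0,0,0,0,255],[0,0,0,0,0,0,255]]'
```

```text
time_s: 9.43
tcp_pos: [0.542, 0.1088, 0.0861]
ee_rot: [0.453, -3.107, -0.0]
contact_force: [1.9, -0.3, -1.9]
opening: 0.0284
grasp_force: 59.5
time_s: 9.68
tcp_pos: [0.5421, 0.1088, 0.0833]
ee_rot: [0.453, -3.108, -0.0]
contact_force: [0.1, 0.4, -2.9]
opening: 0.0286
grasp_force: 59.5
```

```bash
python3 -m crank '[[0,0,0.06,0,0,0,255],[0,0,0.04,0,0,0,255],[0,0,0,0,0,0,255],[0,0,0,0,0,0,255]]';python3 -m crank '[[0,0,0.04,0,0,0,255],[0,0,0,0,0,0,255],[0,0,0,0,0,0,255]]';python3 -m crank '[[0,0,0.04,0,0,0,255],[0,0,0,0,0,0,255],[0,0,0,0,0,0,255]]'
```

```text
time_s: 10.02
tcp_pos: [0.5421, 0.1088, 0.0784]
ee_rot: [0.453, -3.108, -0.0]
contact_force: [0.6, -0.3, -0.4]
opening: 0.0287
grasp_force: 59.5
time_s: 10.27
tcp_pos: [0.5421, 0.1088, 0.0766]
ee_rot: [0.453, -3.108, -0.0]
contact_force: [0.0, -0.7, -1.3]
opening: 0.0288
grasp_force: 59.5
time_s: 10.52
tcp_pos: [0.5426, 0.1088, 0.0752]
ee_rot: [-0.453, 3.108, -0.0]
contact_force: [-0.2, 0.3, 0.2]
opening: 0.0288
grasp_force: 59.7
```

```bash
python3 -m crank '[[0,0,0.03,0,0,0,255],[0,0,0,0,0,0,255],[0,0,0,0,0,0,255]]';python3 -m crank '[[0,0,0.03,0,0,0,255],[0,0,0,0,0,0,255],[0,0,0,0,0,0,255]]'
```

```text
time_s: 10.77
tcp_pos: [0.5426, 0.1088, 0.0751]
ee_rot: [-0.453, 3.108, -0.0]
contact_force: [-2.3, 0.2, 6.6]
opening: 0.0281
grasp_force: 60.4
time_s: 11.02
tcp_pos: [0.5427, 0.1088, 0.075]
ee_rot: [-0.453, 3.107, -0.0]
contact_force: [-4.6, 0.2, 11.6]
opening: 0.0287
grasp_force: 60.9
```

It stopped on the shoulder: contact force 11 N with the mouth at about 0.075−0.013 = 0.062. That makes it full depth, so it goes to the blue tray.

```bash
python3 -m crank '[[0,0,-0.2,0,0,0,255],[0,0,-0.3,0,0,0,255],[0,0,-0.4,0,0,0,255],[0,0,-0.4,0,0,0,255],[0,0,-0.4,0,0,0,255],[0,0,0,0,0,0,255],[0,0,0,0,0,0,255]]'; python3 -c "
from h import *
plan((.502,-.1,.13),(.502,-.1,.0175))"
```

```text
time_s: 11.6
tcp_pos: [0.5436, 0.1089, 0.1582]
ee_rot: [-0.452, 3.106, -0.0]
contact_force: [-0.1, 0.4, -1.1]
opening: 0.0286
grasp_force: 59.6
t 11.6 tcp [0.5436 0.1089 0.1582] yaw -163.4 tiltz [ 0.003  0.    -1.   ] j [ 0.08  0.12  0.03  1.48  0.   -0.21] F [-0.1  0.4 -1.1] open 0.0286 gf 59.6
to [ 0.502 -0.1    0.13 ] total shares [ 1.991 -3.766  0.56 ] rows 6 each [ 0.332 -0.628  0.093]
to [ 0.502  -0.1     0.0175] total shares [7.00e-03 1.00e-03 2.25e+00] rows 3 each [0.002 0.    0.75 ]
```

```bash
python3 -m crank '[[0.33,-0.63,0.09,0,0,0,255],[0.33,-0.63,0.09,0,0,0,255],[0.33,-0.63,0.09,0,0,0,255],[0.33,-0.63,0.09,0,0,0,255],[0.33,-0.63,0.09,0,0,0,255],[0.33,-0.63,0.09,0,0,0,255],[0,0,0,0,0,0,255],[0,0,0.5,0,0,0,255],[0,0,0.5,0,0,0,255],[0,0,0.5,0,0,0,255],[0,0,0.4,0,0,0,255],[0,0,0,0,0,0,255],[0,0,0,0,0,0,255]]'
python3 - <<'E'
from h import *
shot("w5");plan((.502,-.1,.0175))
E
```

```text
time_s: 12.68
tcp_pos: [0.4989, -0.0994, 0.0321]
ee_rot: [0.452, -3.103, -0.005]
contact_force: [0.2, 0.1, -1.0]
opening: 0.0286
grasp_force: 59.6
t 12.73 tcp [ 0.5007 -0.1     0.0342] yaw -163.4 tiltz [-0.002  0.001 -1.   ] j [-0.33  0.06 -0.28  1.23  0.   -0.62] F [ 0.   0.7 -0.2] open 0.0284 gf 59.7
to [ 0.502  -0.1     0.0175] total shares [-0.025 -0.007  0.333] rows 1 each [-0.025 -0.007  0.333]
```

View pics/w5.png

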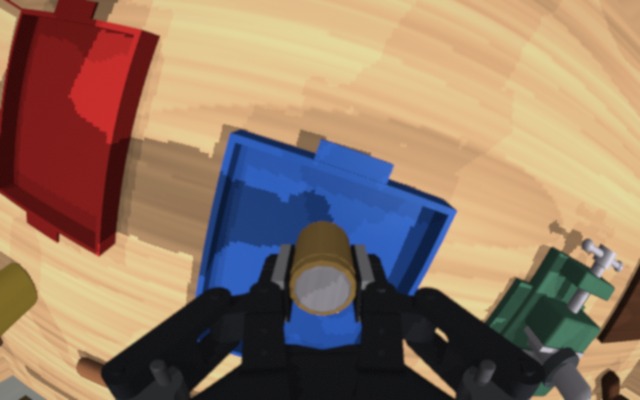

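The ferrule is over the middle of the blue tray with clearance to all four walls. I'll lower it and release.

```bash
python3 -m crank '[[0,0,0.2,0,0,0,255],[0,0,0.08,0,0,0,255],[0,0,0,0,0,0,255],[0,0,0,0,0,0,255]]';python3 -m crank '[[0,0,0.04,0,0,0,255],[0,0,0,0,0,0,255],[0,0,0,0,0,0,255]]'
```

```text
time_s: 13.07
tcp_pos: [0.5016, -0.1006, 0.0211]
ee_rot: [-0.453, 3.108, -0.0]
contact_force: [-0.7, 0.3, -0.9]
opening: 0.0284
grasp_force: 59.7
time_s: 13.32
tcp_pos: [0.5016, -0.1007, 0.0191]
ee_rot: [-0.453, 3.109, -0.0]
contact_force: [0.4, -0.5, -1.0]
opening: 0.0287
grasp_force: 59.7
```

```bash
python3 -m crank '[[0,0,0.03,0,0,0,255],[0,0,0,0,0,0,255],[0,0,0,0,0,0,255]]';python3 -m crank '[[0,0,0.02,0,0,0,255],[0,0,0,0,0,0,255],[0,0,0,0,0,0,255]]'
```

```text
time_s: 13.57
tcp_pos: [0.5014, -0.1006, 0.0173]
ee_rot: [0.453, -3.109, -0.0]
contact_force: [0.0, -0.6, -0.8]
opening: 0.0286
grasp_force: 59.7
time_s: 13.82
tcp_pos: [0.5016, -0.1006, 0.0171]
ee_rot: [-0.453, 3.109, -0.0]
contact_force: [-2.1, 1.1, 4.5]
opening: 0.0285
grasp_force: 60.2
```

Touchdown at TCP 0.017, as expected. I'll release, rise and check.

```bash
python3 -m crank '[[0,0,0,0,0,0,110],[0,0,0,0,0,0,110],[0,0,0,0,0,0,110],[0,0,0,0,0,0,110],[0,0,0,0,0,0,110],[0,0,0,0,0,0,110],[0,0,-0.4,0,0,0,110],[0,0,-0.7,0,0,0,110],[0,0,-0.7,0,0,0,110],[0,0,-0.7,0,0,0,110],[0,0,-0.6,0,0,0,110],[0,0,0,0,0,0,110],[0,0,0,0,0,0,110]]'
python3 - <<'E'
from h import *
f=shot("w6")
b=blob(f,(322,230),(0,0,150),(180,45,255),45)
t=np.array([wonz(f,x,.048)[:2] for x in b[2][:,0]],np.float32);print(b[:2],cv2.minEnclosingCircle(t))
plan((.5434,.12,.18),(.433,.3635,.14))
E
```

```text
time_s: 14.9
tcp_pos: [0.5033, -0.1012, 0.1743]
ee_rot: [-0.452, 3.103, -0.004]
contact_force: [1.0, 0.5, -0.1]
opening: 0.0488
grasp_force: 0.0
(array([324. , 187.5]), 231.0) ((0.501440703868866, -0.10224322229623795), 0.011861075647175312)
t 14.95 tcp [ 0.502  -0.1008  0.1719] yaw -163.4 tiltz [ 0.002 -0.001 -1.   ] j [-0.33  0.01 -0.06  1.5   0.   -0.62] F [-0.5 -0.1 -0.3] open 0.0488 gf 0.0
to [0.5434 0.12   0.18  ] total shares [-2.053  3.996 -0.162] rows 6 each [-0.342  0.666 -0.027]
to [0.433  0.3635 0.14  ] total shares [0.728 5.298 0.794] rows 7 each [0.104 0.757 0.113]
```

```bash
python3 -m crank '[[-0.102,0.715,0,0,0,0,110],[-0.102,0.715,0,0,0,0,110],[-0.102,0.715,0,0,0,0,110],[-0.102,0.715,0,0,0,0,110],[-0.102,0.715,0,0,0,0,110],[-0.102,0.715,0,0,0,0,110],[-0.102,0.715,0,0,0,0,110],[-0.102,0.715,0,0,0,0,110],[-0.102,0.715,0,0,0,0,110],[-0.102,0.715,0.15,0,0,0,110],[-0.102,0.715,0.15,0,0,0,110],[-0.102,0.715,0.15,0,0,0,110],[-0.102,0.715,0.18,0,0,0,110],[0,0,0,0,0,0,110],[0,0,0,0,0,0,110]]'
python3 - <<'E'
from h import *
f=shot("w7")
b=blob(f,(325,208),(0,0,150),(180,45,255),45)
t=np.array([wonz(f,x,.056)[:2] for x in b[2][:,0]],np.float32);c,r=cv2.minEnclosingCircle(t);print(b[:2],c,r)
plan((*c,.0235))
E
```

```text
time_s: 16.2
tcp_pos: [0.4299, 0.3641, 0.1359]
ee_rot: [0.457, -3.102, 0.005]
contact_force: [0.4, -0.4, -0.4]
opening: 0.0486
grasp_force: 0.0
(array([322.1166687, 212.       ]), 669.0) (0.43358269333839417, 0.3633780777454376) 0.012039350345730782
t 16.25 tcp [0.4308 0.3632 0.137 ] yaw -163.3 tiltz [-0.004 -0.003 -1.   ] j [ 0.58  0.15  0.03  1.45 -0.    0.29] F [0.6 0.6 0.4] open 0.0486 gf 0.0
to [0.4336 0.3634 0.0235] total shares [-0.066 -0.008  2.27 ] rows 3 each [-0.022 -0.003  0.757]
```

View pics/w7.png

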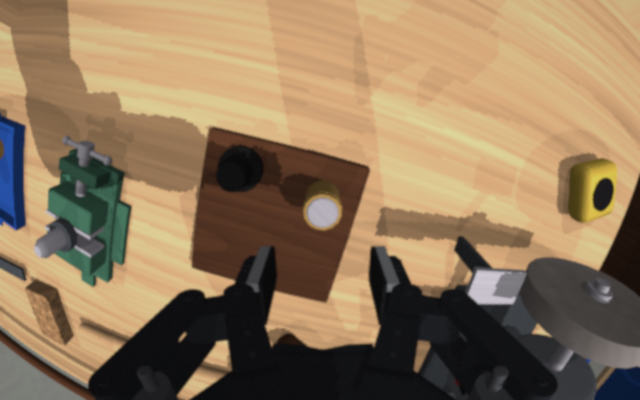

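The second ferrule is at (322,212), centred between the fingers, with the rubber tip at (240,170) well outside them. I'll grip it.

```bash
python3 -m crank '[[-0.05,0,0.6,0,0,0,110],[0,0,0.6,0,0,0,110],[0,0,0.6,0,0,0,110],[0,0,0.3,0,0,0,110],[0,0,0.15,0,0,0,110],[0,0,0,0,0,0,110],[0,0,0,0,0,0,110]]'; python3 -m crank '[[0,0,0,0,0,0,255],[0,0,0,0,0,0,255],[0,0,0,0,0,0,255],[0,0,0,0,0,0,255],[0,0,0,0,0,0,255],[0,0,0,0,0,0,255],[0,0,0,0,0,0,255]]'; python3 -m crank '[[0,0,-0.3,0,0,0,255],[0,0,-0.6,0,0,0,255],[0,0,-0.6,0,0,0,255],[0,0,-0.6,0,0,0,255],[0,0,-0.6,0,0,0,255],[0,0,0,0,0,0,255],[0,0,0,0,0,0,255],[0,0,0,0,0,0,255]]'
python3 - <<'E'
from h import *
f=shot("w8");R=Ro.from_rotvec(f["r"]).as_matrix();h=.030
b=blob(f,(323,289),(0,0,120),(180,60,255),36)
t=np.array([wonz(f,x,f["p"][2]+h) for x in b[2][:,0]]);c,r=cv2.minEnclosingCircle(t[:,:2].astype(np.float32))
print(b[0],b[1],c,r,"tool offset",(R.T@(np.array([*c,f["p"][2]+h])-f["p"])).round(4))
plan((.5425,.1088,.15))
E
```

```text
time_s: 16.83
tcp_pos: [0.4354, 0.3636, 0.0278]
ee_rot: [-0.45, 3.109, -0.0]
contact_force: [0.1, 0.4, 0.7]
opening: 0.0486
grasp_force: 0.0
time_s: 17.42
tcp_pos: [0.4365, 0.3654, 0.0297]
ee_rot: [-0.452, 3.105, 0.002]
contact_force: [0.3, 0.2, 5.7]
opening: 0.0274
grasp_force: 59.6
time_s: 18.08
tcp_pos: [0.4346, 0.3644, 0.1617]
ee_rot: [0.453, -3.108, 0.0]
contact_force: [0.1, 0.2, -2.3]
opening: 0.0276
grasp_force: 59.2
[326.79611206 278.59222412] 771.0 (0.4286210238933563, 0.3623637855052948) 0.011881370097398758 tool offset [ 0.0063 -0.0002 -0.03  ]
t 18.13 tcp [0.4341 0.364  0.1606] yaw -163.4 tiltz [-0.002 -0.002 -1.   ] j [ 0.58  0.15  0.07  1.49 -0.    0.29] F [-0.4  0.2 -0.2] open 0.0277 gf 59.2
to [0.5425 0.1088 0.15  ] total shares [-0.623 -5.51   0.216] rows 7 each [-0.089 -0.787  0.031]
```

Run:
```python
from h import *
f=manip.grab_frame("scene");a,b=[np.load(f"pics/{n}.npz")["pixels"][205:345,255:395] for n in("w3","w8")]
c=f["pixels"]
p=(np.array([.434,.364,.16]));q=f["R"]@p+f["t"];uv=(f["K"]@q/q[2])[:2].astype(int);print(uv)
c=c[uv[1]-35:uv[1]+35,uv[0]-35:uv[0]+35]
im=np.hstack([cv2.resize(x,(266,266),interpolation=cv2.INTER_CUBIC) for x in(a,b,c)]);cv2.imwrite("pics/cmp.png",im[:,:,::-1])
```

```text
[492 202]
```

View pics/cmp.png

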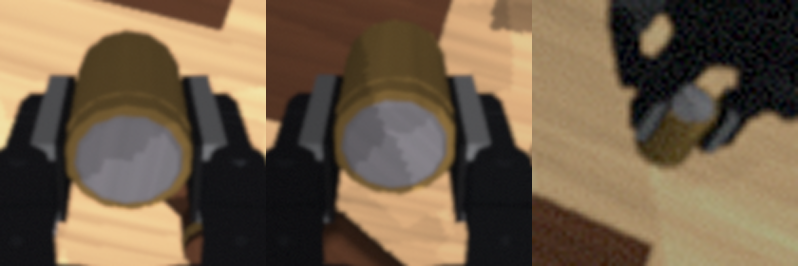

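Both ferrules hang upright. The second is held a few mm lower, its face at wrist pixel (322,281) against (323,289) for the first. I'll get the relative offset.

```bash
python3 - <<'E'
from h import *
for n,uv,h in(("w3",(322.9,289),.031),("w8",(322,281),.0265),("w8",(322,281),.028)):
    f=np.load(f"pics/{n}.npz");R=Ro.from_rotvec(f["r"]).as_matrix();print(n,h,(R.T@(wonz(f,uv,f["p"][2]+h)-f["p"])).round(4))
E
python3 -m crank '[[-0.09,-0.79,0.03,0,0,0,255],[-0.09,-0.79,0.03,0,0,0,255],[-0.09,-0.79,0.03,0,0,0,255],[-0.09,-0.79,0.03,0,0,0,255],[-0.09,-0.79,0.03,0,0,0,255],[-0.09,-0.79,0.03,0,0,0,255],[-0.09,-0.79,0,0,0,0,255],[0,0,0,0,0,0,255],[0,0,0,0,0,0,255],[0,0,0,0,0,0,255]]'
```

```text
w3 0.031 [ 0.0025 -0.0011 -0.031 ]
w8 0.0265 [ 0.0037 -0.0015 -0.0265]
w8 0.028 [ 0.0047 -0.0015 -0.028 ]
time_s: 19.02
tcp_pos: [0.5428, 0.1083, 0.1517]
ee_rot: [0.451, -3.106, -0.001]
contact_force: [-0.5, 0.1, 0.2]
opening: 0.0275
grasp_force: 59.5
```

```bash
python3 -m crank '[[-0.025,0,0.2,0,0,0,255],[0,0,0.2,0,0,0,255],[0,0,0.15,0,0,0,255],[0,0,0.12,0,0,0,255],[0,0,0.12,0,0,0,255],[0,0,0.06,0,0,0,255],[0,0,0,0,0,0,255],[0,0,0,0,0,0,255]]'
```

```text
time_s: 19.68
tcp_pos: [0.545, 0.1089, 0.1108]
ee_rot: [0.453, -3.109, 0.0]
contact_force: [0.0, -0.5, -0.2]
opening: 0.0275
grasp_force: 59.5
```

```bash
python3 -m crank '[[0,0,0.05,0,0,0,255],[0,0,0,0,0,0,255],[0,0,0,0,0,0,255]]'; python3 -m crank '[[0,0,0.05,0,0,0,255],[0,0,0,0,0,0,255],[0,0,0,0,0,0,255]]'
```

```text
time_s: 19.93
tcp_pos: [0.5454, 0.1087, 0.1087]
ee_rot: [-0.452, 3.108, -0.0]
contact_force: [0.4, 0.7, -0.3]
opening: 0.0277
grasp_force: 59.5
time_s: 20.18
tcp_pos: [0.5451, 0.1087, 0.1057]
ee_rot: [0.452, -3.109, 0.0]
contact_force: [-0.7, 0.4, -1.5]
opening: 0.0279
grasp_force: 59.6
```

```bash
python3 -m crank '[[0,0,0.05,0,0,0,255],[0,0,0.05,0,0,0,255],[0,0,0,0,0,0,255],[0,0,0,0,0,0,255]]'; python3 -m crank '[[0,0,0.04,0,0,0,255],[0,0,0,0,0,0,255],[0,0,0,0,0,0,255]]'
```

```text
time_s: 20.52
tcp_pos: [0.5449, 0.1087, 0.1004]
ee_rot: [0.453, -3.108, 0.0]
contact_force: [0.6, 0.3, 0.1]
opening: 0.0274
grasp_force: 59.6
time_s: 20.77
tcp_pos: [0.5451, 0.1087, 0.0987]
ee_rot: [0.453, -3.109, 0.0]
contact_force: [-0.0, 0.1, -0.7]
opening: 0.0275
grasp_force: 59.6
```

```bash
python3 -m crank '[[0,0,0.03,0,0,0,255],[0,0,0,0,0,0,255],[0,0,0,0,0,0,255]]'; python3 -m crank '[[0,0,0.02,0,0,0,255],[0,0,0,0,0,0,255],[0,0,0,0,0,0,255]]'
```

```text
time_s: 21.02
tcp_pos: [0.5453, 0.1089, 0.0977]
ee_rot: [-0.453, 3.108, 0.0]
contact_force: [-0.6, -0.2, 0.6]
opening: 0.0281
grasp_force: 59.7
time_s: 21.27
tcp_pos: [0.5453, 0.1089, 0.0976]
ee_rot: [-0.453, 3.108, 0.0]
contact_force: [-2.8, 0.6, 6.2]
opening: 0.0278
grasp_force: 60.3
```

```bash
python3 -m crank '[[0,0,0.04,0,0,0,255],[0,0,0,0,0,0,255],[0,0,0,0,0,0,255],[0,0,0,0,0,0,255]]'; python3 -m crank '[[0,0,-0.1,0,0,0,255],[0,0,-0.3,0,0,0,255],[0,0,-0.4,0,0,0,255],[0,0,-0.4,0,0,0,255],[0,0,0,0,0,0,255],[0,0,0,0,0,0,255]]'; python3 -c "
from h import *
plan((.472,-.3,.13),(.472,-.3,.03))"
```

```text
time_s: 21.6
tcp_pos: [0.5454, 0.1089, 0.0976]
ee_rot: [-0.453, 3.107, -0.0]
contact_force: [-4.2, 0.5, 12.4]
opening: 0.0279
grasp_force: 61.2
time_s: 22.1
tcp_pos: [0.5464, 0.1088, 0.1554]
ee_rot: [-0.452, 3.106, -0.001]
contact_force: [-1.0, -0.3, -1.1]
opening: 0.0281
grasp_force: 59.5
t 22.1 tcp [0.5464 0.1088 0.1554] yaw -163.4 tiltz [ 0.003  0.    -1.   ] j [ 0.08  0.12  0.03  1.47 -0.   -0.21] F [-1.  -0.3 -1.1] open 0.0281 gf 59.5
to [ 0.472 -0.3    0.13 ] total shares [ 3.759 -7.412  0.502] rows 11 each [ 0.342 -0.674  0.046]
to [ 0.472 -0.3    0.03 ] total shares [0.006 0.002 2.   ] rows 3 each [0.002 0.001 0.667]
```

A firm 12 N stop at TCP 0.0976, with the mouth about 18 mm above the shoulder. That makes it too shallow, so it goes to the red tray. The glue bottle is near that path, so I'll check clearance as I cross.

```bash
python3 -c "
from h import *
T=np.load('pics/top0.npz');print(onz(T,(465,188),.08).round(3),onz(T,(478,183),.13).round(3))"
python3 -m crank '[[0.34,-0.674,0.04,0,0,0,255],[0.34,-0.674,0.04,0,0,0,255],[0.34,-0.674,0.04,0,0,0,255],[0.34,-0.674,0.04,0,0,0,255],[0.34,-0.674,0.04,0,0,0,255],[0.34,-0.674,0.04,0,0,0,255],[0.34,-0.674,0.04,0,0,0,255],[0.34,-0.674,0.04,0,0,0,255],[0.34,-0.674,0.04,0,0,0,255],[0.34,-0.674,0.04,0,0,0,255],[0.34,-0.674,0.04,0,0,0,255],[0,0,0,0,0,0,255],[0,0,0,0,0,0,255],[0,0,0,0,0,0,255]]'
python3 - <<'E'
from h import *
f=shot("w9")
k=blob(f,(322,200),(0,150,30),(8,255,255),200)[2];h=cv2.convexHull(k)[:,0];print(h.min(0),h.max(0))
w=np.array([wonz(f,q,.022)[:2] for q in h],np.float32);r=cv2.minAreaRect(w);print(np.array(r[0]).round(3),np.array(r[1]).round(3),round(r[2]))
plan((.472,-.3,.03))
E
```

```text
[ 0.644 -0.365  0.08 ] [ 0.649 -0.381  0.13 ]
time_s: 23.27
tcp_pos: [0.4707, -0.2992, 0.1305]
ee_rot: [0.451, -3.107, -0.005]
contact_force: [0.2, 0.6, -1.1]
opening: 0.0278
grasp_force: 59.7
[225  88] [421 259]
[ 0.468 -0.303] [0.131 0.161] 85
t 23.32 tcp [ 0.4711 -0.2987  0.1309] yaw -163.4 tiltz [-0.002  0.002 -1.   ] j [-0.69  0.14 -0.01  1.43  0.   -0.98] F [ 0.3 -0.1 -1. ] open 0.0279 gf 59.7
to [ 0.472 -0.3    0.03 ] total shares [-0.012 -0.036  2.018] rows 3 each [-0.004 -0.012  0.673]
```

The glue is 17 cm away, so it's clear, and the tool is at the red tray's centre (0.468,-0.303). I expect touchdown at TCP ≈ 0.0215.

```bash
python3 -m crank '[[0,0,0.6,0,0,0,255],[0,0,0.6,0,0,0,255],[0,0,0.5,0,0,0,255],[0,0,0.3,0,0,0,255],[0,0,0.06,0,0,0,255],[0,0,0,0,0,0,255],[0,0,0,0,0,0,255]]'; python3 -m crank '[[0,0,0.03,0,0,0,255],[0,0,0,0,0,0,255],[0,0,0,0,0,0,255]]'
```

```text
time_s: 23.9
tcp_pos: [0.4724, -0.2993, 0.0303]
ee_rot: [-0.455, 3.108, -0.001]
contact_force: [0.6, 0.1, -0.1]
opening: 0.0274
grasp_force: 59.7
time_s: 24.15
tcp_pos: [0.4725, -0.3005, 0.0294]
ee_rot: [-0.453, 3.107, -0.003]
contact_force: [0.5, 0.5, -0.3]
opening: 0.0276
grasp_force: 59.7
```

```bash
python3 -m crank '[[0,0,0.08,0,0,0,255],[0,0,0.03,0,0,0,255],[0,0,0,0,0,0,255],[0,0,0,0,0,0,255]]'; python3 -m crank '[[0,0,0.03,0,0,0,255],[0,0,0,0,0,0,255],[0,0,0,0,0,0,255]]'
```

```text
time_s: 24.48
tcp_pos: [0.4713, -0.2997, 0.022]
ee_rot: [0.452, -3.108, -0.001]
contact_force: [0.0, 1.1, -0.9]
opening: 0.0279
grasp_force: 59.7
time_s: 24.73
tcp_pos: [0.4716, -0.2999, 0.0217]
ee_rot: [-0.453, 3.109, -0.0]
contact_force: [-1.7, 1.3, 4.3]
opening: 0.0279
grasp_force: 60.2
```

```bash
python3 -m crank '[[0,0,0.02,0,0,0,255],[0,0,0,0,0,0,255],[0,0,0,0,0,0,255]]'
```

```text
time_s: 24.98
tcp_pos: [0.4717, -0.2999, 0.0217]
ee_rot: [-0.453, 3.109, -0.001]
contact_force: [-3.0, 2.9, 9.2]
opening: 0.0276
grasp_force: 60.9
```

Touchdown at 0.0217 confirmed. I'll release, rise and verify both ferrules.

```bash
python3 -m crank '[[0,0,-0.02,0,0,0,255],[0,0,0,0,0,0,110],[0,0,0,0,0,0,110],[0,0,0,0,0,0,110],[0,0,0,0,0,0,110],[0,0,0,0,0,0,110],[0,0,0,0,0,0,110],[0,0,-0.4,0,0,0,110],[0,0,-0.7,0,0,0,110],[0,0,-0.7,0,0,0,110],[0,0,-0.7,0,0,0,110],[0,0,-0.6,0,0,0,110],[0,0,0,0,0,0,110],[0,0,0,0,0,0,110]]'
python3 - <<'E'
from h import *
f=shot("w10")
def pix(p):
    T=f["T_tool_cam"];R=Ro.from_rotvec(f["r"]).as_matrix();q=T[:3,:3].T@(R.T@(np.array(p)-f["p"])-T[:3,3]);n=np.hypot(q[0],q[1])
    return f["K"][:2,2]+f["K"][0,0]*np.arctan2(n,q[2])*q[:2]/n
for p in((.4717,-.3,.048),(.5016,-.1006,.048)):
    uv=pix(p);b=blob(f,uv,(0,0,130),(180,60,255),22);t=np.array([wonz(f,x,.048)[:2] for x in b[2][:,0]],np.float32);print(uv,b[:2],cv2.minEnclosingCircle(t))
plan()
E
```

```text
time_s: 26.15
tcp_pos: [0.4732, -0.3011, 0.1791]
ee_rot: [-0.452, 3.104, -0.008]
contact_force: [0.2, 0.8, -0.3]
opening: 0.0486
grasp_force: 0.0
[326.35841745 187.23926046] (array([325.12625122, 183.15657043]), 495.5) ((0.468797892332077, -0.30192872881889343), 0.01227604504674673)
[487.57050895 261.63402202] (array([487.5, 260. ]), 278.5) ((0.49988430738449097, -0.10171771049499512), 0.0149185536429286)
t 26.2 tcp [ 0.4721 -0.3002  0.1767] yaw -163.4 tiltz [ 0.002 -0.001 -1.   ] j [-0.69  0.13  0.08  1.52  0.   -0.98] F [ 0.1 -0.  -0.5] open 0.0485 gf 0.0
```

Both tops are round, at standing height and where they were released, and the robot is clear. Handing in.

```bash
python3 -c "
from workcell import manip
print(manip.finish_job())"
```

```text
the job is handed in; nothing more can be done
None
```

I tried both ferrules on the pin and handed the job in at 26 s: the first went down to the shoulder and stands in the blue tray, and the second stopped about 18 mm short and stands in the red tray.

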